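Centre a chamber slide on the stage plate

ROBOT

A 6-joint arm with a two-finger parallel gripper is mounted at the origin on a cart in front of the work surface, level with it; the furniture and walls round the work are solid. World frame = base frame: x ahead of the robot, y to its left, z up, the work surface at z = 0. Lengths are in m, angles in rad, forces in N, time in s.
With the tool pointing down it reaches from about 0.325 to 0.85 m from the base axis. Payload 15.5 kg.
Tool frame: the origin (TCP) lies at the very end of the fingers, on their centre line; the grasp point (between the pads) lies 19 mm behind it (r.grip_depth is the distance from the TCP to the grasp point, in m); z points along the fingers, y is the line along which they close (so a half turn about z gives the same grasp; the last joint's range is limited). The gripper opens to 91 mm and grips with 3 to 60 N. Pads are 32 mm wide; open, the fingers measure 118 mm over their backs; the gripper's body (76 mm by 178 mm) begins 60 mm behind the grasp point.
Start: joints at [1.236, 0.494, 1.345, -0, 1.302, -0.096], TCP at [0.148, 0.607, 0.214] pointing down, gripper open.
Joint ranges: [-2.91, 2.91], [-0.82, 2.16], [0.22, 2.67], [-1.22, 4.37], [0.12, 2.79], [-3.08, 3.08]. Speed limits (rad/s): [1.89, 1.89, 2.57, 3.01, 3.01, 3.01].

INTERFACE

Orientations are given as [roll, pitch, yaw] about the fixed x, y, z axes, in that order (R = Rz(yaw) Ry(pitch) Rx(roll)).
In Python, from rig import monitor, cams, order, r gives the robot as it stands.
- The arm moves only by the shell command python3 -m jog 'ROWS'. ROWS is JSON, a list of rows, each a list of 5 numbers: the shift along the tool's x, y, z in cm, then the turn about the tool's z in degrees, then the opening, from 0 (shut) to 1 (fully open). A call has 1 to 12 rows; each row shifts and turns the commanded pose from where the row before left it, along the tool's axes as they then stand; what a row does not reach is not made up. A row lasts 1/10 s, in which the tool goes at most 50 mm and 8.59 degrees, less where a joint would pass 70% of its speed; a pose out of reach is approached as far as the arm can. A call is refused whole if a number of a shift passes 5 or a number of a turn 8.59, either way. A call with a gripper value outside its range is refused whole. The fingers move at their own pace and stop on an object; the grip force is fixed at half the most. Time passes only in rows, so rows that do not move let the fingers close. It gives the time, the measured TCP pose, the force, the opening and the grip force at its end, in the units of the state.
- monitor.sense(): the state, without advancing time (a new reading comes with each control period).
- cams.get_image(name): name is "scene" or "top" or "wrist"; returns a dict with "color" (400x640x3 uint8, red, green, blue), "z_map" (400x640 float32, m along the optical axis (not along the pixel's ray), 0 where there is no reading), "camera_matrix" (3x3 intrinsics, pixels), "extrinsics" (4x4, takes a point from camera to world coordinates); the wrist camera has in their place "tool_from_camera" (4x4, takes a point from camera to tool coordinates, whose origin is the TCP and whose axes are the flange's). Camera axes: x right, y down, z forward; pixel columns grow to the right and rows downward; lengths in m; the calibration is good to about 2 mm. A picture is of the moment at which its call begins: read the wrist's pose just before it.
- order.finish_job(): hands the job in; it is judged then, once.
The state is a dict: "time": time; "joint_pos": joint angles; "dq": joint speeds; "joint_efforts": joint torques, N m; "position": TCP position; "tool_rot": TCP orientation; "ft_force": force on the tool from outside, world axes, zero at the start; "ft_torque": the same for the moment, N m; "finger_gap": finger opening in m; "grasp_force": force on a finger pad.
Only numpy, scipy, OpenCV 4.12 (cv2) and the standard library are available. Lean on these libraries where they do the work, as an engineer would, in place of code of your own. Each camera call takes 0.05 s, during which the arm holds its last target. There are 200 camera calls.

TASK

Load the long eight-well chamber slide onto the grey metal stage plate: lay it flat between the two end stops, its length running from stop to stop in line with the plate, centred over the round window. Set it down gently rather than dropping it, and leave the short two-well slide and the round dish where they are.

Things in the scene. Friction and masses are not known exactly. Their poses are not given: they have to be found in the camera images.
- long_slide: Loose long chamber slide, flat on the bench: clear glass slide 76 x 26 x 2 mm carrying a fixed black block of eight open wells (two rows of four), 68 x 26 mm; 16 mm high over all, about 45 g. Origin: centre of its underside. y runs along its length, x across its 26 mm width (grip it across the width), z up; both ends are alike.
- stage_centre (a point): Centre of the 45 mm round flush window in the top of the stage plate: grey metal, 110 x 160 mm, fixed, its top (and this point) 13 mm above the bench. y runs along the 160 mm, from stop to stop, x along the 110 mm, z up. Stops: dark steel bars across the ends, 60 mm long in x, standing 7.5 mm above the plate with their screws, inner faces at y = -55 and +55 mm.
- short_slide: Bystander, to be left alone: a short chamber slide of the same make, 46 x 26 mm and 16 mm high, with only two wells. Loose on the bench. Origin: centre of its underside; y along its length.
- dish: Bystander, to be left alone: a round white culture dish with its lid on, 55 mm in diameter and 14 mm high. Loose on the bench. Origin: centre of its underside.
Mind the look-alikes: they are no part of the job. What is shaped like the long_slide but orange is not meant.

How it is judged:
By the outcome, as a careful person would: the job done as asked, in the order asked, and still so for the second after the job is handed in, with the robot touching nothing.
It also fails if it takes over 32 s, if anything falls off the work surface, if the arm or the gripper's body presses on something with over 40 N, if the wrist force passes 120 N, or if a joint passes its speed limit or range.

## Working session

There is one attempt and no reset: what is moved stays moved. The work goes in short steps, Python scripts to look and compute and a shell command to move; the robot and the scene stay as the last step left them, time stands still between calls to the robot, and variables do not carry over. Pictures are saved under pics/ and viewed, at most 10 in all, crops included, and the job is handed in when it is done.

```bash
mkdir -p pics; ls; python3 - <<'E'
from rig import monitor,cams,order,r
import cv2,numpy as np
s=monitor.sense();print(s)
for n in("top","scene"):
    d=cams.get_image(n);np.savez(f"{n}.npz",**d);cv2.imwrite(f"pics/{n}.png",d["color"][:,:,::-1]);print(d["camera_matrix"],d["extrinsics"])
E
```

```text
pics
{'time': 0.0, 'joint_pos': array([ 1.23551303e+00,  4.94186619e-01,  1.34612815e+00, -1.11810252e-05,
        1.30249998e+00, -9.55164370e-02]), 'dq': array([ 3.55387447e-04,  1.53189090e-03, -2.43598947e-03, -1.44489960e-03,
       -7.57266484e-04,  4.16287057e-05]), 'joint_efforts': array([ 1.57032282e-03, -8.78840232e+01, -3.81861234e+01,  7.08809006e-02,
        5.31749369e-02, -1.21911221e-04]), 'position': array([0.14830764, 0.60675797, 0.21333714]), 'tool_rot': array([-3.14037511e+00, -1.05823719e-04,  2.90182870e+00]), 'ft_force': array([-0.11696967, -0.01535238, -0.77752409]), 'ft_torque': array([ 0.01095242, -0.01372293, -0.00918312]), 'grasp_force': 0.0, 'finger_gap': 0.09144818243395739}
[[381.56302154   0.         323.93569249]
 [  0.         381.56302154 196.51034706]
 [  0.           0.           1.        ]] [[ 0.00919336 -0.99284068  0.11909186  0.41569017]
 [-0.99932657 -0.00489132  0.0363658  -0.06939172]
 [-0.03552293 -0.11934598 -0.99221704  0.91032651]
 [ 0.          0.          0.          1.        ]]
[[377.95174322   0.         318.72705153]
 [  0.         377.95174322 201.09454864]
 [  0.           0.           1.        ]] [[ 0.8865556  -0.34379834  0.30955107  0.22222667]
 [-0.46261882 -0.66134585  0.59042824 -0.64961093]
 [ 0.00173207 -0.66665161 -0.74536745  0.79434448]
 [ 0.          0.          0.          1.        ]]
```

View pics/top.png

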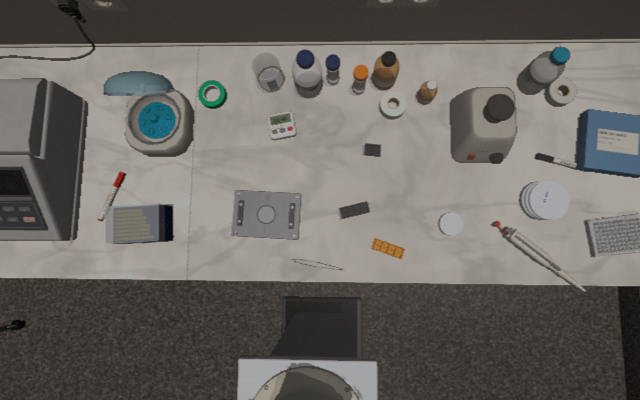

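View pics/scene.png

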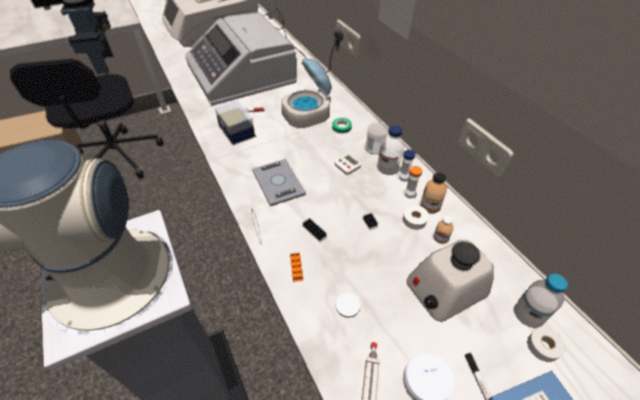

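The top view shows the black long slide at about (354,210), the stage plate at (267,214) with its window, the short slide at (372,150), the orange decoy at (388,248) and the dish at (451,224). The arm isn't in the way in either view.

```bash
cat > h.py <<'E'
import numpy as np,cv2
def world(uv,K,T,h):
    d=np.c_[(np.asarray(uv,float)-K[:2,2])/K[0,0],np.ones(len(uv))]@T[:3,:3].T
    return T[:3,3]+d*((h-T[2,3])/d[:,2])[:,None]
def rect(mask,box,K,T,h):
    u0,v0,u1,v1=box;m=np.zeros_like(mask);m[v0:v1,u0:u1]=mask[v0:v1,u0:u1]
    n,l,st,c=cv2.connectedComponentsWithStats(m.astype(np.uint8));i=1+st[1:,4].argmax()
    v,u=np.where(l==i);w=world(np.c_[u,v],K,T,h)
    (cx,cy),(a,b),_=R=cv2.minAreaRect((w[:,:2]*1000).astype(np.float32))
    p=cv2.boxPoints(R);e=[p[1]-p[0],p[2]-p[1]];e=max(e,key=np.linalg.norm)
    return dict(c=(cx,cy),size=(a,b),long_deg=np.degrees(np.arctan2(e[1],e[0]))%180,mean=w[:,:2].mean(0)*1000)
E
python3 - <<'E'
from h import *
d=np.load("top.npz");K,T,c=d["camera_matrix"],d["extrinsics"],d["color"].astype(int)
g=c.max(2)
print("long",rect(g<85,(330,195,375,225),K,T,.016))
print("short",rect(g<85,(358,138,386,162),K,T,.016))
print("plate",rect(g<165,(225,183,308,245),K,T,.013))
print("dish",world([(451,224)],K,T,.014)," orange",world([(388,248)],K,T,.016))
cv2.imwrite("pics/crop.png",cv2.resize(d["color"][170:260,215:385,::-1],None,fx=4.5,fy=4.5,interpolation=cv2.INTER_CUBIC))
Z=d["z_map"];print(Z[210,354],Z[214,267],Z[230,340],world([(267,214)],K,T,.013))
E
```

```text
long {'c': (492.238037109375, -107.91357421875), 'size': (25.067487716674805, 66.0921630859375), 'long_deg': np.float32(104.44268), 'mean': array([ 492.24128655, -107.6219329 ])}
short {'c': (636.1529541015625, -150.2852783203125), 'size': (35.656890869140625, 28.170190811157227), 'long_deg': np.float32(84.204865), 'mean': array([ 635.98647172, -150.3047409 ])}
plate {'c': (483.1221618652344, 101.89254760742188), 'size': (145.44358825683594, 198.1820526123047), 'long_deg': np.float32(90.53545), 'mean': array([482.36728062,  97.49852991])}
dish [[ 0.46049945 -0.33207507  0.014     ]]  orange [[ 0.40392569 -0.18585135  0.016     ]]
0.89767313 0.9045758 0.90623367 [[0.48098442 0.0981206  0.013     ]]
```

View pics/crop.png

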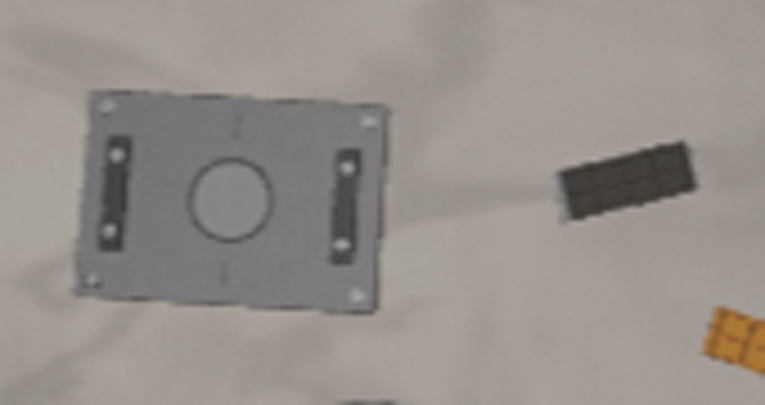

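The crop shows the plate's long axis tilted slightly from image horizontal (corners about (90,92), (388,105), (376,312), (75,293)), the window at (230,200) and the slide at (627,180). I'll move above the slide now and work out the plate in the meantime.

```bash
python3 - <<'E'
from h import *
d=np.load("top.npz");K,T=d["camera_matrix"],d["extrinsics"]
p=np.array([(90,92),(388,105),(376,312),(75,293),(115,193),(345,206),(230,200)])/4.5-.4+[215,170]
w=world(p,K,T,.013)*1000;print(w.round(1))
for a,b in((1,0),(2,3),(5,4),(2,1),(3,0)):
    e=(w[b]-w[a])[:2];print(np.linalg.norm(e).round(1),np.degrees(np.arctan2(e[1],e[0])).round(1))
E
python3 -m jog '[[-2.1,-2.55,0,0,1],[-2.1,-2.55,0,0,1],[-2.1,-2.55,0,0,1],[-2.1,-2.55,0,0,1],[-2.1,-2.55,0,0,1],[-2.1,-2.55,0,0,1],[-2.1,-2.55,0,0,1],[-2.1,-2.55,0,0,1],[-2.1,-2.55,0,0,1],[-2.1,-2.55,0,0,1],[-2.1,-2.55,0,0,1],[-2.1,-2.55,0,0,1]]'
python3 -m jog '[[-2.1,-2.55,0,0,1],[-2.1,-2.55,0,0,1],[-2.1,-2.55,0,0,1],[-2.1,-2.55,0,0,1],[-2.1,-2.55,0,0,1],[-2.1,-2.55,0,0,1],[-2.1,-2.55,0,0,1],[-2.1,-2.55,0,0,1],[-2.1,-2.55,0,0,1],[-2.1,-2.55,0,0,1],[-2.1,-2.55,0,0,1],[-2.1,-2.55,0,0,1]]'
python3 -m jog '[[0,0,0,7.75,1],[0,0,0,7.75,1],[0,0,0,7.75,1],[0,0,0,7.75,1],[0,0,0,7.75,1],[0,0,0,7.75,1],[0,0,0,7.75,1],[0,0,0,7.75,1],[0,0,0,0,1],[0,0,0,0,1]]'
```

```text
[[537.9 177.7  13. ]
 [531.7  18.6  13. ]
 [422.9  23.1  13. ]
 [431.4 181.7  13. ]
 [484.2 162.4  13. ]
 [478.1  40.3  13. ]
 [480.9 101.2  13. ]]
159.3 87.8
158.9 86.9
122.2 87.2
108.9 -2.4
106.6 -2.1
time: 1.3
position: [0.3208, 0.2487, 0.2139]
tool_rot: [-3.141, -0.0, 2.902]
ft_force: [-0.2, -0.0, -0.6]
finger_gap: 0.0912
grasp_force: 0.0
time: 2.5
position: [0.4929, -0.1084, 0.2137]
tool_rot: [3.142, -0.0, 2.902]
ft_force: [0.1, 0.9, 0.4]
finger_gap: 0.0915
grasp_force: 0.0
time: 3.5
position: [0.4925, -0.107, 0.2138]
tool_rot: [-3.141, -0.0, 1.824]
ft_force: [0.4, 1.2, -0.3]
finger_gap: 0.091
grasp_force: 0.0
```

```bash
cat >> h.py <<'E'
from scipy.spatial.transform import Rotation as Ro
def wrist(name):
    from rig import monitor,cams
    s=monitor.sense();d=cams.get_image("wrist")
    P=np.eye(4);P[:3,:3]=Ro.from_euler("xyz",s["tool_rot"]).as_matrix();P[:3,3]=s["position"]
    T=P@d["tool_from_camera"];np.savez(name+".npz",T=T,**d)
    cv2.imwrite(f"pics/{name}.png",d["color"][:,:,::-1]);return d,T,s
E
python3 - <<'E'
from h import *
d,T,s=wrist("w1");print(T.round(3),d["camera_matrix"][0,0]);K=d["camera_matrix"]
print(rect(d["color"].max(2)<85,(0,0,640,400),K,T,.016))
E
```

```text
[[ 0.968  0.242  0.064  0.474]
 [ 0.251 -0.935 -0.251 -0.037]
 [-0.001  0.259 -0.966  0.385]
 [ 0.     0.     0.     1.   ]] 290.2654768686053
{'c': (533.80810546875, -301.10040283203125), 'size': (1030.97314453125, 324.257080078125), 'long_deg': np.float32(14.577901), 'mean': array([ 543.52089141, -319.33901592])}
```

View pics/w1.png

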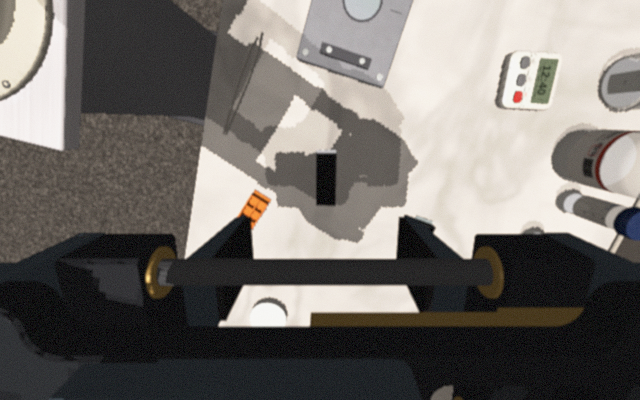

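The wrist view shows the black slide upright at about (326,178), with its length along tool x. The orange decoy at (254,209) is clear of the fingers' path.

```bash
python3 - <<'E'
from h import *
d=np.load("w1.npz");K,T=d["camera_matrix"],d["T"]
g=d["color"].max(2)
for t in(35,50):print(rect(g<t,(308,145,345,212),K,T,.016))
# depth check
print(d["z_map"][178,326])
uv=[(326,178)];z=d["z_map"][178,326];p=np.r_[(np.array(uv[0])-K[:2,2])/K[0,0]*z,z,1];print(T@p)
E
```

```text
{'c': (494.428955078125, -107.40222930908203), 'size': (23.009042739868164, 64.47837829589844), 'long_deg': np.float32(104.152954), 'mean': array([ 493.77528419, -106.48888447])}
{'c': (493.8448181152344, -106.93806457519531), 'size': (24.686702728271484, 65.82518005371094), 'long_deg': np.float32(104.10177), 'mean': array([ 493.75733442, -106.27118413])}
0.37722012
[ 0.49402978 -0.10532118  0.01323946  1.        ]
```

```bash
python3 -m jog '[[0,0.1,3,0,0.7],[0,0,3,0,0.7],[0,0,3,0,0.7],[0,0,3,0,0.7],[0,0,3,0,0.7],[0,0,3,0,0.7],[0,0,2,0,0.7],[0,0,0.7,0,0.7],[0,0,0.3,0,0.7],[0,0,0,0,0.7]]'
python3 -m jog '[[0,0,0,0,0.3],[0,0,0,0,0.3],[0,0,0,0,0.3],[0,0,0,0,0],[0,0,0,0,0],[0,0,0,0,0],[0,0,0,0,0],[0,0,0,0,0]]'
```

```text
time: 4.55
position: [0.494, -0.107, 0.0043]
tool_rot: [3.141, 0.0, 1.821]
ft_force: [0.6, 0.1, 0.3]
finger_gap: 0.0635
grasp_force: 0.0
time: 5.35
position: [0.4938, -0.1069, 0.0041]
tool_rot: [3.141, 0.0, 1.82]
ft_force: [-0.7, 1.1, 6.4]
finger_gap: 0.0258
grasp_force: 30.0
```

```bash
python3 -m jog '[[0,0,-1,0,0],[0,0,-2,0,0],[0,0,-2.5,0,0],[0,0,-2.5,0,0],[0,0,-2,5.7,0],[0,0,0,5.7,0],[0,0,0,5.7,0],[2.65,-0.45,0,0,0],[2.65,-0.45,0,0,0],[2.65,-0.45,0,0,0],[2.65,-0.45,0,0,0],[0,0,0,0,0]]'
python3 - <<'E'
from h import *
d,T,s=wrist("w2");print(s["position"],s["tool_rot"],s["finger_gap"],s["time"])
E
```

```text
time: 6.55
position: [0.48, 0.0023, 0.1044]
tool_rot: [-3.141, -0.0, 1.523]
ft_force: [0.2, 0.1, -0.4]
finger_gap: 0.0257
grasp_force: 30.0
[0.48002459 0.00231824 0.1044142 ] [-3.14098829e+00 -4.82740381e-04  1.52338413e+00] 0.025715992283910503 6.55
```

View pics/w2.png

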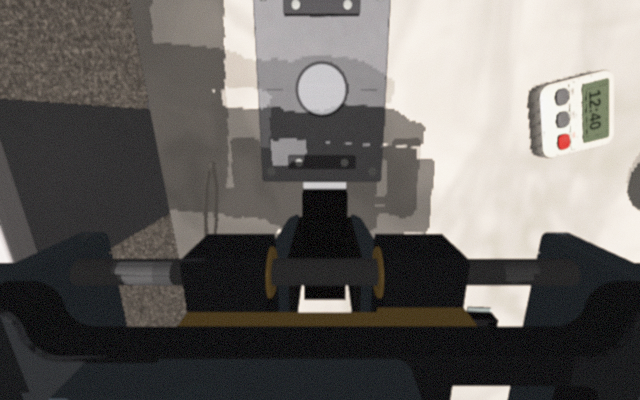

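The plate, its window at about (322,89), the near stop at (322,162), and the held slide's far end (block edge near v=190, u 303–347) are all in view.

```bash
python3 - <<'E'
from h import *
d=np.load("w2.npz");K,T=d["camera_matrix"],d["T"];c=d["color"]
g=cv2.cvtColor(c,cv2.COLOR_RGB2GRAY)
# window: bright disc ; refine by threshold in box
m=np.zeros_like(g);m[60:120,293:352]=g[60:120,293:352]>165
n,l,st,ce=cv2.connectedComponentsWithStats(m);i=1+st[1:,4].argmax();print(st[i],ce[i])
w=world(np.argwhere(l==i)[:,::-1],K,T,.013)[:,:2]*1000;print("window",w.mean(0),np.ptp(w,axis=0))
# plate side edges
for nm,(a,b) in dict(L=(235,275),R=(370,400)).items():
    pts=[]
    for v in list(range(3,175,3)):
        e=np.abs(np.diff(cv2.GaussianBlur(g,(3,3),0)[v,a:b].astype(int)));pts.append((a+.5+e.argmax(),v))
    w=world(pts,K,T,.013)[:,:2].astype(np.float32)
    vx,vy,x,y=cv2.fitLine(w,cv2.DIST_HUBER,0,.001,.01).ravel();print(nm,np.degrees(np.arctan2(vy,vx))%180,1000*(x+(.101-y)*vx/vy))
print("slide block end top",world([(302.5,190),(347.5,190)],K,T,.1163)*1000,"glass end",world([(303,182),(347,182)],K,T,.1023)*1000)
print(g[178:200,325]); print(g[200,294:356]);print(g[95,240:275],g[95,370:400])
E
```

```text
[ 299   64   46   50 1792] [321.37109375  88.59095982]
window [482.03207377 101.61724648] [38.6828479  39.04698221]
L 87.382515 427.22723
R 87.08721 536.8375
slide block end top [[469.40047015  38.14317473 116.3       ]
 [494.68234746  36.96228866 116.3       ]] glass end [[468.78325151  39.87016152 102.3       ]
 [495.48425864  38.62216931 102.3       ]]
[ 59  60  59 100 159 195 208 206 202 195 153  88  32  15   8   4   9  11
   0  10   9  19]
[ 97 104  94  97  96 101  98  86  50  16  12  14  21  25  14  11  12   4
   8  18   6   1  19  13   8  15   1   7   9  17   9   5   9  18  11  16
  20  12   4  26  11  18  17  16  15  28  12  17  10  21   1   5  28  56
  87  98  89  95  95  95  94  94]
[234 235 234 234 234 237 236 238 237 238 238 237 237 238 240 240 239 229
 185 167 172 174 177 175 176 178 174 180 180 170 166 161 154 150 150] [145 145 144 146 143 145 139 145 135 145 143 146 141 135 135 162 202 219
 219 220 219 222 229 236 241 244 244 243 242 243]
```

```bash
python3 -m jog '[[2.5,-0.08,0,0,0],[2.5,-0.08,0,0,0],[2.5,-0.08,0,0,0],[2.42,-0.07,0,0,0],[0,0,2.5,0,0],[0,0,2.5,0,0],[0,0,2,0,0],[0,0,1,0,0],[0,0,0.3,0,0],[0,0,0,0,0]]'
```

```text
time: 7.6
position: [0.483, 0.0988, 0.0212]
tool_rot: [3.142, 0.0, 1.521]
ft_force: [0.3, -0.3, 0.2]
finger_gap: 0.0259
grasp_force: 30.0
```

```bash
python3 -m jog '[[0,0,0,0,0],[0.25,-0.14,0,0,0],[0,0,0,0,0],[0,0,0,0,0]]'
```

```text
time: 8.0
position: [0.4816, 0.1019, 0.0213]
tool_rot: [3.141, -0.0, 1.522]
ft_force: [0.1, -0.0, -0.8]
finger_gap: 0.0258
grasp_force: 30.0
```

Position is on target, so I'll lower the last 4 mm in small steps.

```bash
python3 -m jog '[[0,0,0.1,0,0],[0,0,0.1,0,0],[0,0,0.1,0,0],[0,0,0,0,0],[0,0,0,0,0]]'; python3 -m jog '[[0,0,0.05,0,0],[0,0,0.05,0,0],[0,0,0,0,0],[0,0,0,0,0]]'
```

```text
time: 8.5
position: [0.4814, 0.1017, 0.0178]
tool_rot: [-3.141, 0.0, 1.521]
ft_force: [-0.1, 0.2, -0.3]
finger_gap: 0.0261
grasp_force: 30.0
time: 8.9
position: [0.4815, 0.1017, 0.0171]
tool_rot: [3.141, -0.0, 1.521]
ft_force: [-0.7, 0.3, 5.0]
finger_gap: 0.0256
grasp_force: 30.0
```

Contact at about 5 N, so I'll release, retreat and look.

```bash
python3 -m jog '[[0,0,0,0,0.32],[0,0,0,0,0.4],[0,0,0,0,0.5],[0,0,0,0,0.5],[0,0,-0.5,0,0.5],[0,0,-1.5,0,0.5],[0,0,-3,0,0.5],[0,0,-4,0,0.5],[0,0,-4,0,0.5],[-4,0,-2,0,0.5],[-4,0,0,0,0.5],[0,0,0,0,0.5]]'
python3 - <<'E'
from h import *
d,T,s=wrist("w3");K=d["camera_matrix"];print(s["position"],s["tool_rot"],s["time"])
from rig import cams
t=cams.get_image("top");c=cv2.resize(t["color"][170:260,215:385,::-1],(640,339));cv2.imwrite("pics/fin.png",np.vstack([d["color"][:250,:,::-1],c]))
E
```

```text
time: 10.1
position: [0.4777, 0.0185, 0.1681]
tool_rot: [3.14, 0.001, 1.519]
ft_force: [-0.8, 0.0, 0.0]
finger_gap: 0.0456
grasp_force: 0.0
[0.47767632 0.0185341  0.16807939] [3.13962175e+00 9.39878148e-04 1.51867829e+00] 10.1
```

View pics/fin.png

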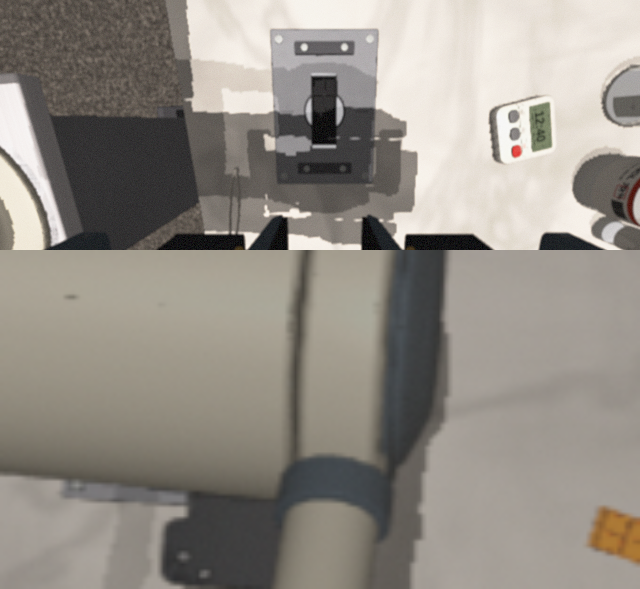

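The slide lies flat on the plate at about (324,111), between the stops at v≈47 and 169 and over the window. The arm blocks the top view. One numeric check before handing in.

```bash
python3 - <<'E'
from h import *
d=np.load("w3.npz");K,T=d["camera_matrix"],d["T"];g=d["color"].max(2)
print(rect(g<45,(305,70,342,155),K,T,.029))
w=world([(324,47.5),(324.5,169)],K,T,.017)[:,:2]*1000;print("stops",w,w.mean(0))
gg=cv2.GaussianBlur(cv2.cvtColor(d["color"],cv2.COLOR_RGB2GRAY),(3,3),0).astype(int)
for a,b in((262,285),(368,390)):
    p=[(a+.5+np.abs(np.diff(gg[v,a:b])).argmax(),v) for v in range(35,175,3)]
    vx,vy,x,y=cv2.fitLine(world(p,K,T,.013)[:,:2].astype(np.float32),cv2.DIST_HUBER,0,.001,.01).ravel();print(np.degrees(np.arctan2(vy,vx))%180,1000*(x+(.101-y)*vx/vy))
E
```

```text
{'c': (480.8347473144531, 93.0711898803711), 'size': (48.5941047668457, 27.96731185913086), 'long_deg': np.float32(87.03553), 'mean': array([480.51588781,  86.25938231])}
stops [[484.95909924 162.43173384]
 [479.1136481   39.31346477]] [482.03637367 100.8725993 ]
86.7869 426.17014
86.87099 536.6823
```

```bash
python3 - <<'E'
from h import *
d=np.load("w3.npz");K,T=d["camera_matrix"],d["T"];g=d["color"].max(2)
print(g[64:84,324],g[138:158,324]);print(g[85,300:348]);print(g[140,300:348])
E
```

```text
[147 152 149 151 148 150 145 154 162 189 197 157  96  49  26  40  49  48
  48  44] [ 29  22  17  18  12  39  92 158 180 161 112  68  64  59  66  58  55  61
  60  61]
[155 149 150 153 156 150 148 156 157 150 133  88  45  25  34  48  54  57
  55  52  52  54  55  53  42  37  48  50  53  55  47  48  55  44  47  42
  64 103 138 153 147 148 150 153 150 149 150 152]
[152 153 152 149 150 151 149 137 132 121 114  74  28  16  12  23  22  21
  22  17  14  19  20   8  17  13  22  12  21  27  17  23  24  20  23  32
  48  59  61  61  61  61  62  62  63  63  66  60]
```

```bash
python3 - <<'E'
from h import *
d=np.load("w3.npz");K,T=d["camera_matrix"],d["T"]
for p,h in(([(324,72.3),(324,148.3)],.015),([(324,76),(324,143.7)],.029),([(311,85),(337,85)],.029),([(310.8,140),(336.3,140)],.029)):
    w=world(p,K,T,h)[:,:2]*1000;print(w.round(1),w.mean(0).round(1),np.linalg.norm(w[1]-w[0]).round(1))
E
```

```text
[[483.8 139.6]
 [479.7  62. ]] [481.8 100.8] 77.7
[[483.5 134.1]
 [480.   68.1]] [481.8 101.1] 66.2
[[470.1 126.5]
 [496.  125.1]] [483.1 125.8] 26.0
[[466.4  72.6]
 [493.1  71.2]] [479.8  71.9] 26.7
```

```bash
python3 -c "
from rig import order;print(order.finish_job())"
```

```text
the job is handed in; nothing more can be done
None
```

The long eight-well slide is lying flat on the stage plate, centred over the window to about 1 mm and in line with the stops. It was set down at about 5 N, the arm is clear, and I handed the job in at about 10 s.

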